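Lock the jars in the rinse cradle and hold the rinse valve open at the mark

TASK

Two jars stand mouth down in the rinse cradle: first swing the yellow keeper bar shut over them until it snaps into its detent. Only then pull the blue handle of the spring-return rinse valve out until its red pointer is level with the middle of the green clip on the scale, and keep it there: the handle springs back if let go, so finish while still holding it. Leave the jars in their seats and the bowl, bottle, brush and lid where they are.

Things in the scene. Friction and masses are not known exactly. Their poses are not given: they have to be found in the camera images.
- cradle: Fixed steel base 100 x 285 mm with two square seats (walls 38 mm high) along its y axis; turned up to 0.25 rad, left or right of the robot. Origin on the table midway between the seats, z up. Hinge post at y = +95 mm; grey detent post with brass sprung ball at the other end (x -26 to +6, y -135 to -109 mm, top z = 120 mm; end stop beside it to 124 mm).
- keeper (a joint): Keeper bar's angle about the vertical hinge, rad. 0 = shut: bar over both jars along the cradle's y, at its end stop. Positive = open, swung to the cradle's -x side; max 1.3, starts 0.6 to 1.05. Stiff enough to stay where left. Between about 0.1 and 0.06 a pin under the bar's end must be pushed past the sprung ball (about 4 N at the knob); beyond that the ball holds it at 0.02 or less.
- keeper_knob (a point): On the axis of the keeper bar's black upright knob, 165 mm from the hinge axis, 148 mm above the table. Knob: cylinder 18 mm in diameter, z = 122 to 167 mm; grip or push it from above, following the arc about the hinge. The yellow bar is 20 mm wide, 195 mm long, z = 114 to 122 mm. Axes turn with the bar; shut, they are the cradle's.
- keeper_hinge (a point): Point on the vertical hinge axis of the keeper bar, 148 mm above the table.
- jar_a: Amber glass jar, mouth down in the cradle seat nearer to the hinge: 55 mm in diameter, 85 mm high, its top 98 mm above the table. Origin at the centre of its underside. Loose.
- jar_b: The same kind of jar in the cradle seat nearer to the detent. Loose.
- valve: Rinse valve, fixed, on the other side from the cradle, turned up to 0.25 rad. Origin on the table under the middle of the aluminium block's front face; block x = 0 to 60 (brass pipe behind it to 92), y = -35 to 35 mm, top z = 88 mm. The slide pulls out along the valve's -x (towards the robot). White scale rail, 16 mm wide, at y = +56 mm, x = -140 to +10 mm, top z = 56 mm.
- slide (a joint): How far the valve's slide is pulled out, in m: 0 = home (spring-held, the start), at most 0.075. The spring pulls back with 3.6 N at home, rising by 1.2 N per 10 mm; the handle returns home when let go.
- slide_grip (a point): Grip point amid the blue upright handle plate, 85 mm above the table. Plate: 14 mm thick along the pull, 50 mm wide across it, z = 40 to 100 mm; at home its middle is 55 mm in front of the block's face. A 12 mm rod leaves its back at mid-width, top z = 56 mm. Pinch the plate from above across its thickness. Axes as the valve's.
- pointer (a point): Tip of the slide's red pointer, 4 mm wide, on the handle's +y side (valve axes), 48 mm from mid-width and 62 mm above the table; it is level with the handle plate along the pull direction and moves with it.
- clip: Green clip, 12 mm wide along the pull direction, 20 mm across it, 12 mm high, fixed on the scale rail beside the pointer's path: the mark. Origin at the middle of its underside, 56 mm above the table; axes as the valve's. It sits 25 to 55 mm further out than the pointer at home. The pointer is on the mark when its x in the clip's frame is 0.
- bowl: Steel bowl, 110 mm in diameter, 45 mm high, beyond the fixtures. Origin at the centre of its underside. Loose; leave it.
- bottle: Blue plastic jar with a white cap, 56 mm in diameter, 110 mm high. Origin at the centre of its underside. Loose; leave it.
- brush: White brush, 180 mm long along its x axis, lying on the table. Loose; leave it.
- lid: Brass-coloured jar lid, 64 mm in diameter, 14 mm high, lying flat between the robot and the fixtures. Origin at the centre of its underside. Loose; leave it.
Mind the look-alikes: they are no part of the job. Leave any purple look-alike of the jar_a alone. What is shaped like the jar_b but turquoise is not meant.

How it is judged:
On the way, in this order (a step that is already met when the one before it is completed fails the run):
1. the keeper bar is shut in its detent, the valve slide still home (value of joint keeper below 0.04 rad and value of joint slide below 0.012 m), for 0.2 s.
2. the slide is pulled out so that its pointer is on the green clip (x of pointer in the frame of clip between -0.006 and 0.006 m), for 0.5 s.
At the end, for the whole second after the job is handed in: For the last second the gripper holds the handle still (over 3 N), pointer within 6 mm of the clip's middle along the scale, keeper bar shut in its detent (under 0.04 rad), jars within 15 mm of their places and upright, other loose things within 30 mm of theirs (all of step 2 and value of joint keeper below 0.04 rad and value of joint slide above 0.015 m and velocity of joint slide between -0.01 and 0.01 m/s and contact force between any of the fingers, the arm and slide above 3 N and angle between each of jar_a, jar_b's own z axis and vertical below 0.2 rad and distance of each of jar_a, jar_b from where it was at the start of the episode below 0.015 m and distance of each of bowl, bottle, brush, lid from where it was at the start of the episode below 0.03 m); the arm keeps its last pose, push and grip.
It fails at once if the slide is pulled out more than 12 mm while the keeper bar is not shut (value of joint slide above 0.012 m and value of joint keeper above 0.06 rad).
It fails at once if a jar is lifted or tipped out of its seat (distance of any of jar_a, jar_b from where it was at the start of the episode above 0.015 m or angle between any of jar_a, jar_b's own z axis and vertical above 0.3 rad).
It fails at once if the bowl, bottle, brush or lid is moved by more than 30 mm (distance of any of bowl, bottle, brush, lid from where it was at the start of the episode above 0.03 m).
It also fails if it takes over 42 s, if anything falls off the work surface, if the arm or the gripper's body presses on something with over 40 N, if the wrist force passes 120 N, or if a joint passes its speed limit or range.

ROBOT

A 6-joint arm with a two-finger parallel gripper is mounted at the origin on the work surface. World frame = base frame: x ahead of the robot, y to its left, z up, the work surface at z = 0. Lengths are in m, angles in rad, forces in N, time in s.
With the tool pointing down it reaches from about 0.375 to 0.9 m from the base axis. Payload 3.1 kg.
Tool frame: the origin (TCP) lies on the front face of the gripper's body, between the roots of the fingers; the fingertips stand 70 mm ahead of it and the grasp point (between the pads) lies 51 mm ahead of it; z points along the fingers, y is the line along which they close (so a half turn about z gives the same grasp; the last joint's range is limited). The gripper opens to 87 mm and grips with 3 to 60 N. Pads are 19 mm wide; open, the fingers measure 117 mm over their backs; the gripper's body (75 mm by 190 mm) begins 51 mm behind the grasp point.
Start: joints at [1.077, 0.527, 1.433, -0, 1.181, -0.178], TCP at [0.193, 0.594, 0.292] pointing down, gripper open.
Joint ranges: [-3.08, 3.08], [-0.75, 2.2], [0.22, 2.44], [-1.43, 4.57], [0, 2.65], [-2.85, 2.85]. Speed limits (rad/s): [2.79, 2.79, 3.14, 3.14, 3.14, 3.14].

INTERFACE

Orientations are given as a unit quaternion [x, y, z, w].
In Python, from rig import robot, cams, ticket gives the robot as it stands. The module is installed in compiled form; this text tells all that it offers.
- The arm moves only by the shell command python3 -m crank 'ROWS' [FORCE]. ROWS is JSON, a list of rows, each a list of 7 numbers: the shift along the tool's x, y, z in cm, then the turn, a rotation vector about the tool's x, y, z in rad, then the closure, from 0 (fully open) to 1 (shut). A call has 1 to 5 rows; each row shifts and turns the commanded pose from where the row before left it, along the tool's axes as they then stand; what a row does not reach is not made up. A row lasts 1/8 s, in which the tool goes at most 62.5 mm and 10.7 degrees, less where a joint would pass 70% of its speed; a pose out of reach is approached as far as the arm can. A call is refused whole if a number of a shift passes 6.25 or a number of a turn 0.188, either way. A call with a gripper value outside its range is refused whole. The fingers move at their own pace and stop on an object; FORCE is the grip in N (left out, the last holds). Time passes only in rows, so rows that do not move let the fingers close. It gives the time, the measured TCP pose, the force, the opening and the grip force at its end, in the units of the state.
- robot.get_obs(): the state, without advancing time (a new reading comes with each control period).
- cams.camera(name): name is "scene" or "side" or "wrist"; returns the picture (480x640x3 uint8, red, green, blue); there is no depth.
- cams.camera_info(name): a dict with "intrinsics" (3x3 intrinsics, pixels), "dist" ([k1, k2, p1, p2, k3] as OpenCV has them; the pictures are not rectified), "pose" (4x4, takes a point from camera to world coordinates). Camera axes: x right, y down, z forward; pixel columns grow to the right and rows downward; lengths in m; the calibration is good to about 2 mm. A picture is of the moment at which its call begins: read the wrist's pose just before it. camera_info takes no time and is no camera call; for the wrist camera it gives the pose at the moment of the call.
- ticket.hand_in(): hands the job in; it is judged then, once.
The state is a dict: "time": time; "q": joint angles; "joint_velocities": joint speeds; "joint_torque": joint torques, N m; "position": TCP position; "tool_rot": TCP orientation; "ft_force": force on the tool from outside, world axes, zero at the start; "moment": the same for the moment, N m; "grip_width": finger opening in m; "grip_force": force on a finger pad.
Only numpy, scipy, OpenCV 4.12 (cv2) and the standard library are available. Lean on these libraries where they do the work, as an engineer would, in place of code of your own. Each camera call takes 0.05 s, during which the arm holds its last target. There are 200 camera calls.

## Working session

There is one attempt and no reset: what is moved stays moved. The work goes in short steps, Python scripts to look and compute and a shell command to move; the robot and the scene stay as the last step left them, time stands still between calls to the robot, and variables do not carry over. Pictures are saved under pics/ and viewed, at most 10 in all, crops included, and the job is handed in when it is done.

```bash
mkdir -p pics
python3 - <<'E'
from rig import robot,cams
import cv2,numpy as np
for n in("scene","side"):
    im=cams.camera(n); cv2.imwrite(f"pics/{n}0.png",im[:,:,::-1]); i=cams.camera_info(n)
    print(n,np.round(i["intrinsics"],1).tolist(),np.round(i["dist"],3),np.round(i["pose"],3).tolist())
o=robot.get_obs();print(o["time"],o["tool_rot"],o["position"])
E
```

```text
scene [[459.6, 0.0, 323.6], [0.0, 459.6, 237.7], [0.0, 0.0, 1.0]] [-0.027  0.     0.     0.     0.   ] [[-0.121, 0.748, -0.653, 1.054], [0.992, 0.078, -0.095, 0.085], [-0.02, -0.659, -0.752, 0.685], [0.0, 0.0, 0.0, 1.0]]
side [[582.4, 0.0, 333.9], [0.0, 582.4, 239.7], [0.0, 0.0, 1.0]] [-0.113  0.     0.     0.     0.   ] [[-0.893, -0.357, 0.275, 0.246], [-0.45, 0.683, -0.575, 0.682], [0.018, -0.637, -0.771, 1.044], [0.0, 0.0, 0.0, 1.0]]
0.1 [ 1.56723058e-01  9.87642134e-01 -9.01084314e-04 -2.94620532e-04] [0.19324051 0.59383577 0.29139348]
```

View pics/scene0.png

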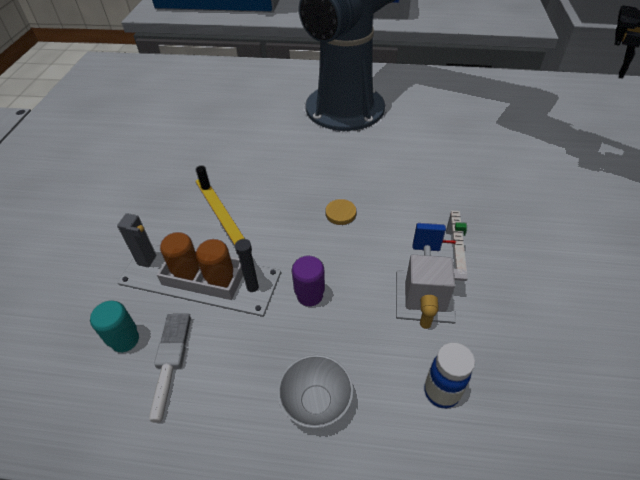

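View pics/side0.png

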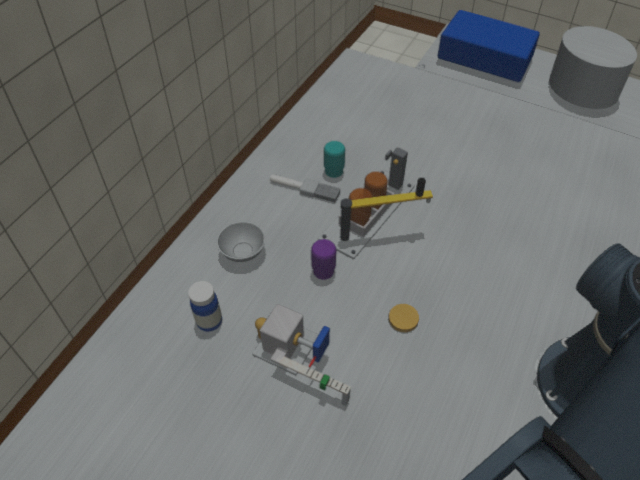

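The scene view shows the cradle on the robot's right: knob (203,178), hinge post (246,265), detent post (137,240) and jars (180,256) and (214,263). The valve is on the left: handle (429,236), clip (460,228). The side view shows the knob at (420,187), hinge post (346,220), handle (321,343) and clip (325,382).

```bash
cat > h.py <<'E'
import cv2,numpy as np
from rig import robot,cams
def ray(px,i):
    K=np.array(i["intrinsics"]);u=cv2.undistortPoints(np.array(px,float).reshape(-1,1,2),K,np.array(i["dist"],float)).reshape(-1,2)
    T=np.array(i["pose"]);d=np.c_[u,np.ones(len(u))]@T[:3,:3].T
    return T[:3,3],d
def plane(px,i,z):
    c,d=ray(px,i);return c+d*((z-c[2])/d[:,2])[:,None]
def tri(p1,i1,p2,i2):
    c1,d1=ray([p1],i1);c2,d2=ray([p2],i2);A=np.c_[d1[0],-d2[0]]
    s=np.linalg.lstsq(A,c2-c1,rcond=None)[0];a=c1+s[0]*d1[0];b=c2+s[1]*d2[0]
    return (a+b)/2,np.linalg.norm(a-b)
def hsv(im):return cv2.cvtColor(im,cv2.COLOR_RGB2HSV)
def mask(im,lo,hi,roi):
    m=cv2.inRange(hsv(im),np.array(lo),np.array(hi));o=np.zeros_like(m);x0,x1,y0,y1=roi;o[y0:y1,x0:x1]=m[y0:y1,x0:x1]
    n,l,s,c=cv2.connectedComponentsWithStats(o)
    if n<2:return None,None
    k=1+np.argmax(s[1:,4]);return (l==k).astype(np.uint8)*255,c[k]
E
cat > m.py <<'E'
from h import *
S={"knob":((0,0,0),(179,255,60),(188,218,160,192),(408,432,172,200)),
"post":((0,0,0),(179,255,60),(232,262,236,295),(338,355,196,245)),
"yellow":((20,150,80),(32,255,255),(190,250,170,250),(345,440,185,215)),
"handle":((105,150,50),(125,255,255),(405,450,215,255),(305,340,320,370)),
"clip":((45,120,40),(80,255,255),(445,475,215,240),(310,340,370,395)),
"pointer":((0,150,80),(8,255,255),(438,460,230,255),(300,325,350,375)),
"jars":((5,150,50),(15,255,255),(155,240,225,290),(345,392,165,225))}
I={n:cams.camera_info(n) for n in("scene","side")};M={n:cams.camera(n) for n in I}
for k,(lo,hi,r1,r2) in S.items():
    m1,c1=mask(M["scene"],lo,hi,r1);m2,c2=mask(M["side"],lo,hi,r2)
    if m1 is None or m2 is None:print(k,"none");continue
    f=lambda m:(cv2.boundingRect(m),cv2.boxPoints(cv2.minAreaRect(cv2.findNonZero(m))).round(0).tolist())
    print(k,c1.round(1),c2.round(1),[x for x in tri(c1,I["scene"],c2,I["side"])],f(m1),f(m2))
im=M["scene"];a=cv2.resize(im[150:320,110:290],None,fx=3,fy=3,interpolation=2);b=cv2.resize(im[195:330,390:480],None,fx=3,fy=3,interpolation=2)
o=np.zeros((510,800,3),np.uint8);o[:510,:540]=a;o[:405,540:800]=b[:,:260];cv2.imwrite("pics/c1.png",o[:,:,::-1])
im=M["side"];a=cv2.resize(im[140:260,320:440],None,fx=3,fy=3,interpolation=2);b=cv2.resize(im[300:410,245:360],None,fx=3,fy=3,interpolation=2)
o=np.zeros((360,720,3),np.uint8);o[:360,:360]=a;o[:330,360:705]=b;cv2.imwrite("pics/c2.png",o[:,:,::-1])
E
python3 m.py
```

```text
knob [202.7 177.2] [420.1 186.8] [array([ 0.46736951, -0.21216774,  0.14528343]), np.float64(0.004588413400851848)] ((196, 166, 14, 24), [[195.0, 167.0], [204.0, 165.0], [211.0, 188.0], [202.0, 190.0]]) ((416, 178, 9, 19), [[415.0, 195.0], [419.0, 177.0], [425.0, 179.0], [422.0, 197.0]])
post [245.5 266.9] [345.5 221.5] [array([ 0.59641416, -0.11421443,  0.06276809]), np.float64(0.008122198039108021)] ((232, 240, 27, 55), [[232.0, 240.0], [258.0, 240.0], [258.0, 294.0], [232.0, 294.0]]) ((340, 204, 13, 37), [[339.0, 240.0], [341.0, 203.0], [353.0, 204.0], [351.0, 240.0]])
yellow [221.7 214. ] [386.6 199.2] [array([ 0.52592091, -0.16735616,  0.11736969]), np.float64(0.0022278257031665186)] ((196, 180, 48, 64), [[195.0, 181.0], [204.0, 175.0], [243.0, 238.0], [234.0, 244.0]]) ((351, 191, 81, 17), [[350.0, 200.0], [430.0, 189.0], [431.0, 197.0], [351.0, 208.0]])
handle [428.5 235.9] [320.8 337.8] [array([0.50405629, 0.19025409, 0.07983263]), np.float64(0.002466887219410422)] ((413, 224, 33, 27), [[413.0, 248.0], [415.0, 223.0], [445.0, 225.0], [443.0, 251.0]]) ((314, 327, 15, 24), [[312
[... 222 characters left out ...]
.0], [465.0, 231.0], [456.0, 231.0]]) ((321, 376, 8, 11), [[319.0, 385.0], [324.0, 375.0], [329.0, 377.0], [324.0, 387.0]])
pointer [449.8 241.4] [311.8 361.4] [array([0.49939675, 0.23208404, 0.06284504]), np.float64(0.0019142861583667354)] ((444, 240, 11, 3), [[444.0, 240.0], [454.0, 240.0], [454.0, 242.0], [444.0, 242.0]]) ((310, 359, 4, 6), [[310.0, 364.0], [313.0, 359.0], [313.0, 359.0], [311.0, 364.0]])
jars [212.7 260.9] [375.7 179.6] [array([ 0.5854852 , -0.19499983,  0.09308367]), np.float64(0.06044968484556877)] ((195, 240, 34, 45), [[194.0, 241.0], [226.0, 239.0], [229.0, 284.0], [197.0, 285.0]]) ((366, 173, 20, 17), [[364.0, 176.0], [382.0, 169.0], [387.0, 183.0], [370.0, 190.0]])
```

View pics/c1.png

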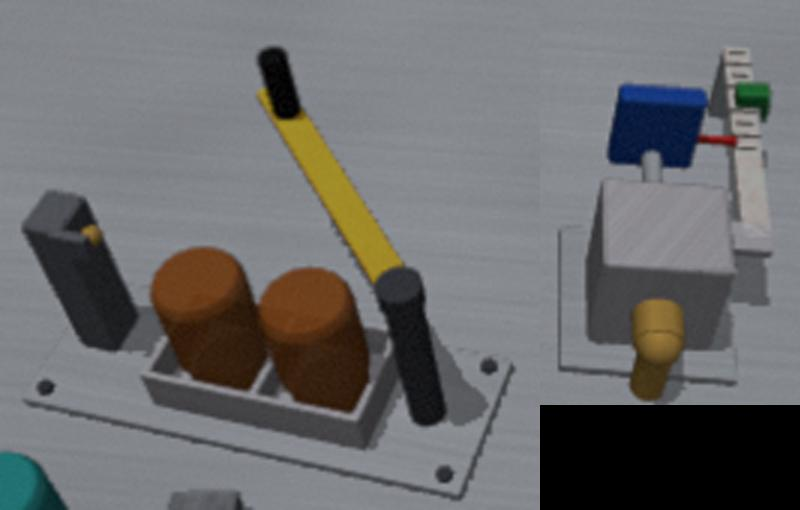

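View pics/c2.png

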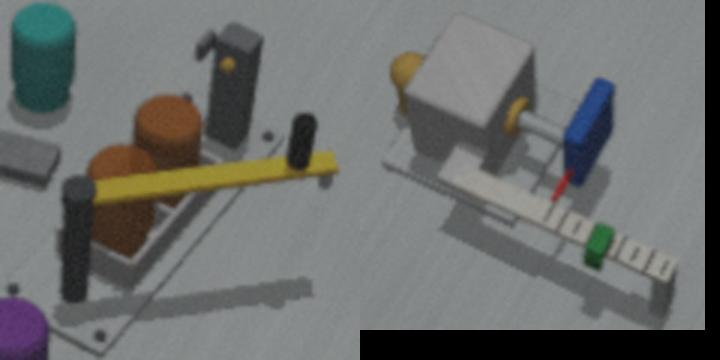

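The crops show the base-plate corners, the hinge-post top (scene 243,245; side 346,202), the notched detent post on the left with its brass ball, and the scale rail with the clip about 4 cm nearer the robot than the pointer.

Run:
```python
from h import *
s=cams.camera_info("scene");d=cams.camera_info("side")
H,e=tri((243.3,244),s,(346.3,201.8),d);print("post top",H,e)
kt,e=tri((201,168),s,(421,179.5),d);print("knob top",kt,e)
for z in(0,.006,.01):
    c=plane([(118.3,284),(263.3,315.7),(281,272.3)],s,z);v=c[0]-c[1];w=c[1]-c[2]
    print(z,c[:,:2].round(4).tolist(),np.linalg.norm(v),np.linalg.norm(w),"yaw",np.arctan2(v[0],-v[1]),np.arctan2(w[1],w[0]))
    o=(c[0]+c[2])/2;y=np.arctan2(v[0],-v[1]);print("origin",o[:2],"hinge",o[:2]+.095*np.array([-np.sin(y),np.cos(y)]),"shutknob",o[:2]+.07*np.array([np.sin(y),-np.cos(y)]))
r=plane([(451.7,211),(460,211),(455,275),(466.7,278)],s,.056)[:,:2];q=plane([(278.3,350),(272.3,356.7),(350.7,387.3),(345,394)],d,.056)[:,:2]
print(r.round(4).tolist(),q.round(4).tolist())
a=(r[2]+r[3]-r[0]-r[1]);b=(q[0]+q[1]-q[2]-q[3])
print(np.linalg.norm(a)/2,np.linalg.norm(b)/2,np.arctan2(a[1],a[0]),np.arctan2(b[1],b[0]))
# handle top edge, z=.1 (scene, crop pixels) 
t=plane([(415,223.5),(445.5,225.5)],s,.1);print("handle top far edge",t,np.arctan2(-(t[1]-t[0])[0],(t[1]-t[0])[1]))
bt=plane([(590/3+210-0,185/3+195),(734/3+210,190/3+195),(728/3+210,272/3+195),(588/3+210,265/3+195)],s,.088);print("block",bt.round(3).tolist())
```

```text
post top [ 0.59709129 -0.11030881  0.12731895] 0.002088097144604379
knob top [ 0.46814145 -0.2104514   0.16795414] 0.0031868714409896506
0 [[0.6117, -0.3651], [0.6482, -0.083], [0.5524, -0.0695]] 0.28440673393159743 0.09680453854779025 yaw -0.12875155172937006 -0.14006551415844234
origin [ 0.58205903 -0.21729627] hinge [ 0.59425666 -0.12308259] shutknob [ 0.5730713  -0.28671688]
0.006 [[0.6156, -0.3611], [0.6518, -0.0816], [0.5568, -0.0682]] 0.28191434828715034 0.09595619632023993 yaw -0.12875155172936997 -0.14006551415844257
origin [ 0.58619147 -0.2146451 ] hinge [ 0.5983891  -0.12043142] shutknob [ 0.57720374 -0.28406571]
0.01 [[0.6182, -0.3585], [0.6542, -0.0806], [0.5597, -0.0673]] 0.280252757857519 0.09539063483520648 yaw -0.12875155172937017 -0.14006551415844237
origin [ 0.58894643 -0.21287766] hinge [ 0.60114407 -0.11866397] shutknob [ 0.57995871 -0.28229826]
[[0.4148, 0.241], [0.4132, 0.2567], [0.5677, 0.2374], [0.5719, 0.2565]] [[0.5696, 0.238], [0.5725, 0.2557], [0.4132, 0.244], [0.4167, 0.2607]]
0.15582411513355202 0.15619772332809895 -0.012392781513511869 -0.035242305166461846
handle top far edge [[0.49677544 0.16523755 0.1       ]
 [0.49607511 0.2173765  0.1       ]] 0.013431097894587253
block [[0.563, 0.153, 0.088], [0.558, 0.231, 0.088], [0.614, 0.225, 0.088], [0.617, 0.152, 0.088]]
```

```bash
cat > p.py <<'E'
# python3 p.py ang x y z [ang x y z ...] : rows (tool cm/rad) to each waypoint; ang = world angle of tool y (tool down)
import sys,json,numpy as np
from scipy.spatial.transform import Rotation as R
from rig import robot
o=robot.get_obs();Y=R.from_quat(o["tool_rot"]).as_matrix();P=np.array(o["position"]);a=np.arctan2(Y[1,1],Y[0,1])
print("now",P.round(4),"ang",round(a,3),"tilt z",Y[:,2].round(3),"t",o["time"])
v=list(map(float,sys.argv[1:]))
for k in range(0,len(v),4):
    b,T=v[k],np.array(v[k+1:k+4]);n=int(max(np.ceil(np.linalg.norm(T-P)/.055),np.ceil(abs(b-a)/.17),1))
    for j in range(n):
        d=(T-P)/n*100;y=np.array([np.cos(a),np.sin(a)]);x=np.array([-y[1],y[0]])
        # tool x = y cross z(down): z=-k, x=y×z
        x=np.array([-y[1],y[0]]);t=-(b-v0)/n if False else 0
        st=(b-a0)/n if j else (b-a)/n
        if j==0:a0=a
        print([round(float(d[:2]@x),1),round(float(d[:2]@y),1),round(float(-d[2]),1),0,0,round(-float(st),3)])
        a+=st
    P=T
E
python3 p.py -0.5 .45 .25 .29 -0.5 .468 -.211 .29
```

```text
now [0.1933 0.594  0.2916] ang 1.256 tilt z [-0.001 -0.001 -1.   ] t 0.2
[-3.2, -2.3, 0.0, 0, 0, 0.16]
[-3.5, -1.7, 0.0, 0, 0, 0.16]
[-3.7, -1.1, 0.0, 0, 0, 0.16]
[-3.9, -0.5, 0.0, 0, 0, 0.16]
[-3.9, 0.1, 0.0, 0, 0, 0.16]
[-3.8, 0.7, 0.0, 0, 0, 0.16]
[-3.7, 1.3, 0.0, 0, 0, 0.16]
[-3.4, 1.9, 0.0, 0, 0, 0.16]
[-3.1, 2.4, 0.0, 0, 0, 0.16]
[-2.7, 2.9, 0.0, 0, 0, 0.16]
[-2.2, 3.2, 0.0, 0, 0, 0.16]
[-4.4, 2.6, -0.0, 0, 0, -0.0]
[-4.4, 2.6, -0.0, 0, 0, -0.0]
[-4.4, 2.6, -0.0, 0, 0, -0.0]
[-4.4, 2.6, -0.0, 0, 0, -0.0]
[-4.4, 2.6, -0.0, 0, 0, -0.0]
[-4.4, 2.6, -0.0, 0, 0, -0.0]
[-4.4, 2.6, -0.0, 0, 0, -0.0]
[-4.4, 2.6, -0.0, 0, 0, -0.0]
[-4.4, 2.6, -0.0, 0, 0, -0.0]
```

```bash
sed -i '/# tool x = y cross/d;s/;t=-(b-v0).*$//' p.py; sed -i '0,/x=np.array(\[-y\[1\],y\[0\]\])$/s/;x=np.array(\[-y\[1\],y\[0\]\])$//' p.py
python3 -m crank '[[-3.2,-2.3,0,0,0,0.16,0.3],[-3.5,-1.7,0,0,0,0.16,0.3],[-3.7,-1.1,0,0,0,0.16,0.3],[-3.9,-0.5,0,0,0,0.16,0.3],[-3.9,0.1,0,0,0,0.16,0.3]]' 20
python3 -m crank '[[-3.8,0.7,0,0,0,0.16,0.3],[-3.7,1.3,0,0,0,0.16,0.3],[-3.4,1.9,0,0,0,0.16,0.3],[-3.1,2.4,0,0,0,0.16,0.3],[-2.7,2.9,0,0,0,0.16,0.3]]'
python3 -m crank '[[-2.2,3.2,0,0,0,0.16,0.3],[-4.4,2.6,0,0,0,0,0.3],[-4.4,2.6,0,0,0,0,0.3],[-4.4,2.6,0,0,0,0,0.3],[-4.4,2.6,0,0,0,0,0.3]]'
python3 -m crank '[[-4.4,2.6,0,0,0,0,0.3],[-4.4,2.6,0,0,0,0,0.3],[-4.4,2.6,0,0,0,0,0.3],[-4.4,2.6,0,0,0,0,0.3],[0,0,0,0,0,0,0.3]]'
python3 - <<'E'
from h import *
i=cams.camera_info("wrist");im=cams.camera("wrist");cv2.imwrite("pics/w1.png",im[:,:,::-1]);np.save("w1.npy",im)
import pickle;pickle.dump(i,open("w1.pkl","wb"))
E
python3 p.py -0.5 .468 -.211 .2
```

```text
time: 0.82
position: [0.3111, 0.4369, 0.2922]
tool_rot: [0.531, 0.847, -0.0, 0.0]
ft_force: [1.0, 0.4, -0.6]
grip_width: 0.0614
grip_force: 0.0
time: 1.45
position: [0.4276, 0.2797, 0.2922]
tool_rot: [0.819, 0.574, 0.0, -0.0]
ft_force: [0.5, -0.8, -0.1]
grip_width: 0.061
grip_force: 0.0
time: 2.08
position: [0.4557, 0.0434, 0.2923]
tool_rot: [0.861, 0.509, 0.0, 0.0]
ft_force: [0.7, -0.7, -0.5]
grip_width: 0.061
grip_force: 0.0
time: 2.7
position: [0.4625, -0.1631, 0.2924]
tool_rot: [0.862, 0.506, 0.0, 0.001]
ft_force: [-0.9, 0.4, -0.8]
grip_width: 0.0611
grip_force: 0.0
now [ 0.4618 -0.1609  0.2921] ang -0.507 tilt z [-0.  0. -1.] t 2.75
[-2.0, 1.5, 4.6, 0, 0, -0.004]
[-2.0, 1.5, 4.6, 0, 0, -0.004]
```

View pics/w1.png

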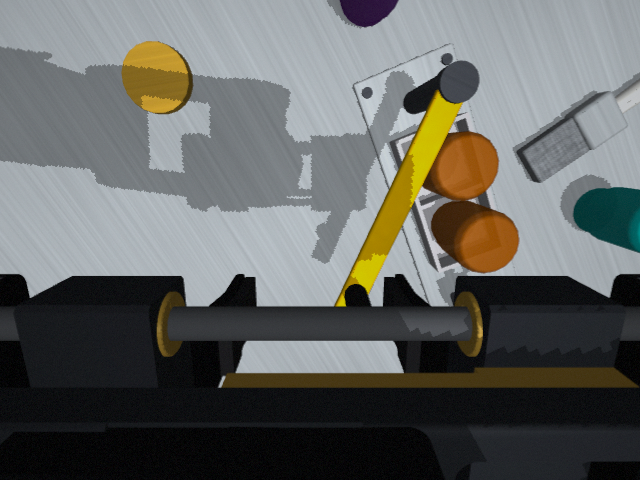

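The wrist view shows the hinge post top at (460,81), the bar running down to the knob at (357,293), and jar tops at (466,165) and (486,238). I'll use it to refine the hinge and bar.

```bash
python3 - <<'E'
from h import *
import pickle
i=pickle.load(open("w1.pkl","rb"));im=np.load("w1.npy")
print("post",plane([(460,81)],i,.127)[0])
m,c=mask(im,(22,150,80),(32,255,255),(320,470,80,310))
p=cv2.findNonZero(m).reshape(-1,2)
w=plane(p,i,.122)[:,:2];l=cv2.fitLine(w.astype(np.float32),cv2.DIST_L2,0,.01,.01).ravel();print("bar",l,"width",4*np.std((w-l[2:])@[-l[1],l[0]])*.866)
print("knobtop",plane([(357,287)],i,.167)[0])
j=plane([(467,164),(488,239)],i,.098);print("jars",j)
b=plane([(452,44),(354,83)],i,.006);print("edge",b,np.linalg.norm(b[0]-b[1]));v=b[0]-b[1];print("yaw",np.arctan2(v[1],v[0]))
e=plane([(354,83),(431,305)],i,.006);v=e[1]-e[0];print("yaw2",np.arctan2(v[0],-v[1])*1)
E
python3 m.py | grep -E "^(knob|yellow)"
```

```text
post [ 0.59679678 -0.11260963  0.127     ]
bar [ 0.796841    0.60418904  0.5309017  -0.16217245] width 0.020537392955212255
knobtop [ 0.4746423  -0.19126093  0.167     ]
jars [[ 0.5890967  -0.17100446  0.098     ]
 [ 0.58032313 -0.23454255  0.098     ]]
edge [[ 0.65072217 -0.08389364  0.006     ]
 [ 0.55421351 -0.06910674  0.006     ]] 0.09763490687518092
yaw -0.1520359432636172
yaw2 -0.1302276891993095
knob [202.8 177.3] [424.  184.1] [array([ 0.46308618, -0.21712131,  0.14550178]), np.float64(0.005136962530455158)] ((196, 166, 14, 24), [[195.0, 167.0], [204.0, 165.0], [210.0, 188.0], [202.0, 190.0]]) ((416, 172, 16, 24), [[416.0, 172.0], [431.0, 172.0], [431.0, 195.0], [416.0, 195.0]])
yellow [221.8 214.2] [386.8 199.2] [array([ 0.52569059, -0.16764043,  0.11697717]), np.float64(0.0014999798091792202)] ((196, 180, 48, 64), [[194.0, 182.0], [204.0, 176.0], [244.0, 238.0], [234.0, 244.0]]) ((352, 190, 80, 18), [[351.0, 200.0], [430.0, 188.0], [431.0, 197.0], [352.0, 208.0]])
```

```bash
python3 p.py -0.507 .4655 -.212 .27 -.507 .4655 -.212 .202
python3 - <<'E'
import numpy as np
f=lambda p:np.array([.597-.165*np.sin(p),-.112-.165*np.cos(p)])
P=np.append(np.linspace(.922,.13,11),[.09]);a=-.507;y=np.array([np.cos(a),np.sin(a)]);x=np.array([-y[1],y[0]])
for u,v in zip(P,P[1:]):d=(f(v)-f(u))*100;print([round(d@x,2),round(d@y,2)],f(v).round(3))
E
```

```text
now [ 0.4613 -0.1586  0.2919] ang -0.504 tilt z [-0.001  0.001 -1.   ] t 2.85
[-2.2, 1.5, 1.1, 0, 0, 0.001]
[-2.2, 1.5, 1.1, 0, 0, 0.001]
[0.0, 0.0, 3.4, 0, 0, 0.0]
[0.0, 0.0, 3.4, 0, 0, 0.0]
[np.float64(-0.48), np.float64(1.22)] [ 0.474 -0.222]
[np.float64(-0.38), np.float64(1.25)] [ 0.483 -0.231]
[np.float64(-0.28), np.float64(1.28)] [ 0.493 -0.24 ]
[np.float64(-0.18), np.float64(1.29)] [ 0.503 -0.248]
[np.float64(-0.08), np.float64(1.3)] [ 0.514 -0.255]
[np.float64(0.03), np.float64(1.31)] [ 0.526 -0.261]
[np.float64(0.13), np.float64(1.3)] [ 0.538 -0.266]
[np.float64(0.23), np.float64(1.29)] [ 0.55 -0.27]
[np.float64(0.33), np.float64(1.26)] [ 0.563 -0.273]
[np.float64(0.43), np.float64(1.23)] [ 0.576 -0.276]
[np.float64(0.26), np.float64(0.61)] [ 0.582 -0.276]
```

```bash
python3 -m crank '[[-2.2,1.5,1.1,0,0,0,0.3],[-2.2,1.5,1.1,0,0,0,0.3],[0,0,0,0,0,0,0.3],[0,0,0,0,0,0,0.3]]'
python3 p.py -0.505 .4655 -.212 .202
```

```text
time: 3.35
position: [0.4666, -0.2106, 0.2703]
tool_rot: [0.861, 0.509, -0.0, -0.001]
ft_force: [0.0, 0.6, 0.4]
grip_width: 0.061
grip_force: 0.0
now [ 0.4666 -0.2106  0.2703] ang -0.503 tilt z [-0.001  0.001 -1.   ] t 3.35
[-0.1, -0.0, 3.4, 0, 0, 0.001]
[-0.1, -0.0, 3.4, 0, 0, 0.001]
```

```bash
python3 -m crank '[[-0.1,0,3.4,0,0,0,0.3],[-0.1,0,3.4,0,0,0,0.3],[0,0,0,0,0,0,0.3]]'
python3 -m crank '[[0,0,0,0,0,0,1],[0,0,0,0,0,0,1],[0,0,0,0,0,0,1],[0,0,0,0,0,0,1],[0,0,0,0,0,0,1]]' 15
```

```text
time: 3.72
position: [0.4646, -0.2119, 0.2009]
tool_rot: [0.861, 0.509, -0.001, -0.003]
ft_force: [-0.2, -0.9, 0.3]
grip_width: 0.061
grip_force: 0.0
time: 4.35
position: [0.4659, -0.2142, 0.2025]
tool_rot: [0.861, 0.508, 0.0, 0.0]
ft_force: [-0.2, 0.7, -0.0]
grip_width: 0.0191
grip_force: 0.0
```

```bash
python3 -m crank '[[0,0,0,0,0,0,1],[0,0,0,0,0,0,1],[-0.5,1.2,0,0,0,0,1],[-0.4,1.25,0,0,0,0,1]]'
python3 -m crank '[[-0.3,1.3,0,0,0,0,1],[-0.2,1.3,0,0,0,0,1],[-0.1,1.3,0,0,0,0,1],[0,1.3,0,0,0,0,1]]'
```

```text
time: 4.85
position: [0.4831, -0.2346, 0.2024]
tool_rot: [0.861, 0.509, -0.001, -0.0]
ft_force: [-2.5, 0.0, 3.9]
grip_width: 0.0177
grip_force: 15.0
time: 5.35
position: [0.5266, -0.2648, 0.2023]
tool_rot: [0.861, 0.508, 0.0, 0.0]
ft_force: [-2.1, -0.1, 4.0]
grip_width: 0.0174
grip_force: 15.0
```

```bash
python3 -m crank '[[0.15,1.3,0,0,0,0,1],[0.3,1.3,0,0,0,0,1],[0.4,1.25,0,0,0,0,1]]'
python3 -m crank '[[0.45,1.2,0,0,0,0,1],[0.2,0.4,0,0,0,0,1],[0,0,0,0,0,0,1]]'
```

```text
time: 5.72
position: [0.5634, -0.2756, 0.2022]
tool_rot: [0.861, 0.509, -0.001, -0.001]
ft_force: [-8.8, -3.0, 8.8]
grip_width: 0.0177
grip_force: 15.0
time: 6.1
position: [0.576, -0.2773, 0.202]
tool_rot: [0.861, 0.509, -0.006, -0.004]
ft_force: [-14.7, -2.7, 11.3]
grip_width: 0.0178
grip_force: 15.0
```

```bash
python3 -m crank '[[0,0,0,0,0,0,0.3],[0,0,0,0,0,0,0.3],[0,0,0,0,0,0,0.3],[0,0,0,0,0,0,0.3]]'
python3 -m crank '[[0,0,-3.5,0,0,0,0.3],[0,0,-3.5,0,0,0,0.3],[0,0,-3.5,0,0,0,0.3],[4,0,0,0,0,0,0.3],[5,0,0,0,0,0,0.3]]'
python3 - <<'E'
from h import *
s=cams.camera_info("scene");im=cams.camera("scene");wi=cams.camera_info("wrist");w=cams.camera("wrist")
for n,i,m,z,r in(("scene",s,im,.122,(110,290,150,300)),("wrist",wi,w,.122,(0,640,0,470))):
    k,c=mask(m,(22,150,80),(32,255,255),r)
    p=plane(cv2.findNonZero(k).reshape(-1,2),i,z)[:,:2];l=cv2.fitLine(p.astype(np.float32),cv2.DIST_L2,0,.01,.01).ravel();print(n,l,len(p))
o=np.zeros((480,800,3),np.uint8);o[:,:360]=cv2.resize(im[160:320,120:240+0],(360,480));o[:330,360:]=cv2.resize(w,(440,330));cv2.imwrite("pics/c3.png",o[:,:,::-1])
E
```

```text
time: 6.6
position: [0.5813, -0.2773, 0.2021]
tool_rot: [0.861, 0.509, 0.0, 0.0]
ft_force: [0.7, -0.2, -0.1]
grip_width: 0.0496
grip_force: 0.0
time: 7.22
position: [0.6248, -0.1988, 0.3082]
tool_rot: [0.862, 0.507, 0.001, 0.001]
ft_force: [-0.4, -0.3, 0.3]
grip_width: 0.0609
grip_force: 0.0
scene [ 0.13440232  0.99092686  0.5866347  -0.20836934] 917
wrist [ 0.12686858  0.9919195   0.5896363  -0.17682153] 3409
```

View pics/c3.png

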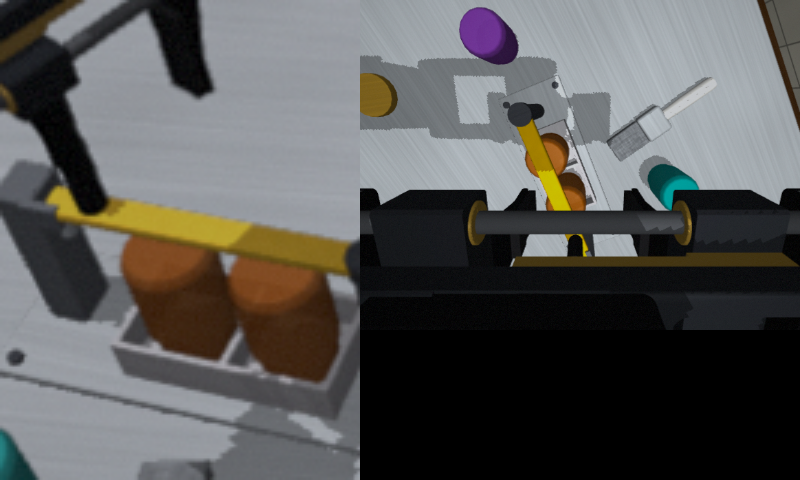

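The bar lies over both jars against its stop, parallel to the cradle (0.13 vs. yaw 0.135 rad), so it is shut. Now I'll move to the valve.

```bash
python3 p.py -0.02 .49 .09 .29
```

```text
now [ 0.6261 -0.1941  0.3075] ang -0.499 tilt z [ 0.002  0.002 -1.   ] t 7.325
[3.1, -4.3, 0.3, 0, 0, -0.08]
[3.4, -4.0, 0.3, 0, 0, -0.08]
[3.7, -3.7, 0.3, 0, 0, -0.08]
[4.0, -3.4, 0.3, 0, 0, -0.08]
[4.3, -3.1, 0.3, 0, 0, -0.08]
[4.5, -2.7, 0.3, 0, 0, -0.08]
```

```bash
python3 -m crank '[[3.1,-4.3,0.3,0,0,-0.08,0.3],[3.4,-4,0.3,0,0,-0.08,0.3],[3.7,-3.7,0.3,0,0,-0.08,0.3],[4,-3.4,0.3,0,0,-0.08,0.3],[4.3,-3.1,0.3,0,0,-0.08,0.3]]'
python3 -m crank '[[4.5,-2.7,0.3,0,0,-0.08,0.3],[0,0,0,0,0,0,0.3],[0,0,0,0,0,0,0.3]]'
python3 - <<'E'
from h import *
import pickle
i=cams.camera_info("wrist");im=cams.camera("wrist");cv2.imwrite("pics/w2.png",im[:,:,::-1]);np.save("w2.npy",im);pickle.dump(i,open("w2.pkl","wb"))
for n,lo,hi,z in(("clip",(45,120,40),(80,255,255),.068),("pointer",(0,150,80),(8,255,255),.062),("handle",(105,150,50),(125,255,255),.1)):
    m,c=mask(im,lo,hi,(0,640,0,300))
    if m is None:print(n,None);continue
    b=cv2.boxPoints(cv2.minAreaRect(cv2.findNonZero(m)));w=plane(b,i,z);print(n,c,plane([c],i,z)[0].round(4),b.round().tolist(),w[:,:2].round(4).tolist())
E
python3 p.py
```

```text
time: 7.95
position: [0.5111, 0.0406, 0.2923]
tool_rot: [0.742, 0.67, 0.0, 0.0]
ft_force: [1.0, 0.5, -0.4]
grip_width: 0.0607
grip_force: 0.0
time: 8.32
position: [0.4901, 0.0868, 0.2895]
tool_rot: [0.715, 0.699, 0.0, 0.001]
ft_force: [-0.1, 1.1, 0.2]
grip_width: 0.061
grip_force: 0.0
clip [275.79460581  17.11825726] [0.4609 0.2513 0.068 ] [[268.0, 2.0], [284.0, 2.0], [284.0, 33.0], [268.0, 33.0]] [[0.4555, 0.2616], [0.4676, 0.2613], [0.4666, 0.2402], [0.4542, 0.2405]]
pointer [325.91071429  44.08035714] [0.499  0.2331 0.062 ] [[323.0, 32.0], [328.0, 32.0], [328.0, 55.0], [323.0, 55.0]] [[0.4969, 0.2418], [0.5008, 0.2417], [0.5005, 0.2252], [0.4965, 0.2253]]
handle [625.15685253  61.78686816] [0.7102 0.2078 0.1   ] [[605.0, 22.0], [639.0, 22.0], [639.0, 95.0], [605.0, 95.0]] [[0.6914, 0.2334], [0.715, 0.2329], [0.7245, 0.1854], [0.6997, 0.1859]]
now [0.4904 0.0863 0.2895] ang -0.025 tilt z [ 0.002 -0.    -1.   ] t 8.375
```

View pics/w2.png

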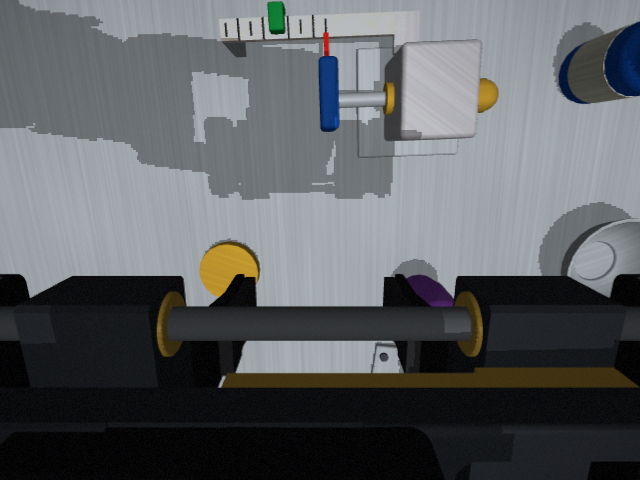

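The wrist view shows the handle plate at (328,93), pointer tip at (326,33), clip at (276,17) on the rail, block at (438,90), and the lid clear below at (230,270).

```bash
python3 - <<'E'
from h import *
import pickle
i=pickle.load(open("w2.pkl","rb"));im=np.load("w2.npy")
m,c=mask(im,(105,150,50),(125,255,255),(300,350,45,140))
b=cv2.boxPoints(cv2.minAreaRect(cv2.findNonZero(m)));print("handle",c,plane([c],i,.1)[0].round(4),b.round().tolist(),plane(b,i,.1)[:,:2].round(4).tolist())
r=plane([(220,20),(419,11)],i,.056);v=r[1]-r[0];print("rail",np.linalg.norm(v),np.arctan2(v[1],v[0]))
r=plane([(222,40),(420,33)],i,.056);v=r[1]-r[0];print("rail lower",np.linalg.norm(v),np.arctan2(v[1],v[0]))
r=plane([(400,42),(480,40),(475,136),(401,138)],i,.088);print("block",r[:,:2].round(4).tolist())
E
python3 p.py -.02 .5 .194 .25
```

```text
handle [328.35476718  93.00517369] [0.4992 0.1919 0.1   ] [[318.0, 56.0], [337.0, 56.0], [339.0, 130.0], [320.0, 130.0]] [[0.4924, 0.2163], [0.5055, 0.2163], [0.5064, 0.1663], [0.4926, 0.1663]]
rail 0.15826523270415116 0.016906384000578548
rail lower 0.15949821763556105 0.008430793376803516
block [[0.5524, 0.227], [0.6106, 0.227], [0.6127, 0.1597], [0.5553, 0.1595]]
now [0.4904 0.0863 0.2895] ang -0.025 tilt z [ 0.002 -0.    -1.   ] t 8.375
[3.6, 0.2, 1.3, 0, 0, -0.002]
[3.6, 0.2, 1.3, 0, 0, -0.002]
[3.6, 0.2, 1.3, 0, 0, -0.002]
```

```bash
python3 -m crank '[[3.5,0.3,1.3,0,0,-0.012,0.54],[3.5,0.3,1.3,0,0,-0.012,0.54],[3.5,0.3,1.3,0,0,-0.012,0.54],[0,0,0,0,0,0,0.54],[0,0,0,0,0,0,0.54]]'
python3 p.py 0.01 .4995 .1915 .136
```

```text
time: 9.0
position: [0.5004, 0.1908, 0.2503]
tool_rot: [0.703, 0.711, -0.0, 0.0]
ft_force: [0.6, 0.8, -0.3]
grip_width: 0.04
grip_force: 0.0
now [0.5004 0.1908 0.2503] ang 0.011 tilt z [ 0.    -0.001 -1.   ] t 9.0
[0.0, -0.0, 3.8, 0, 0, 0.0]
[0.0, -0.0, 3.8, 0, 0, 0.0]
[0.0, -0.0, 3.8, 0, 0, 0.0]
```

```bash
python3 -m crank '[[0,-0.1,3.8,0,0,0,0.54],[0,0,3.8,0,0,0,0.54],[0,0,3.8,0,0,0,0.54],[0,0,0,0,0,0,0.54]]'
python3 -m crank '[[0,0,0,0,0,0,1],[0,0,0,0,0,0,1],[0,0,0,0,0,0,1],[0,0,0,0,0,0,1],[0,0,0,0,0,0,1]]' 30
```

```text
time: 9.5
position: [0.4976, 0.1902, 0.1345]
tool_rot: [0.704, 0.711, -0.002, -0.002]
ft_force: [-0.5, 0.2, -0.2]
grip_width: 0.0401
grip_force: 0.0
time: 10.12
position: [0.4997, 0.1921, 0.1374]
tool_rot: [0.703, 0.711, 0.001, 0.001]
ft_force: [0.2, -0.7, 6.9]
grip_width: 0.0134
grip_force: 30.0
```

Gripped (13.4 mm wide, 30 N). Pulling 38 mm along tool −y.

```bash
python3 -m crank '[[0,-0.8,0,0,0,0,1],[0,-1,0,0,0,0,1],[0,-1,0,0,0,0,1],[0,-1,0,0,0,0,1],[0,0,0,0,0,0,1]]'
python3 -m crank '[[0,0,0,0,0,0,1],[0,0,0,0,0,0,1]]'
cat > v.py <<'E'
from h import *
M={};I={}
for n in("scene","side","wrist"):I[n]=cams.camera_info(n);M[n]=cams.camera(n)
R={"scene":(430,480,205,260),"side":(300,360,345,405),"wrist":(0,640,0,470)}
for n in M:
    q=[]
    for lo,hi,z in(((45,120,40),(80,255,255),.062),((0,150,80),(8,255,255),.062)):
        m,c=mask(M[n],lo,hi,R[n]);q.append(None if m is None else (c.round(1),plane([c],I[n],z)[0][:2].round(4),int((m>0).sum())))
    print(n,q)
o=np.zeros((480,800,3),np.uint8)
o[:240,:320]=cv2.resize(M["scene"][200:260,410:490],(320,240));o[240:,:320]=cv2.resize(M["side"][345:405,290:370],(320,240));o[:360,320:]=cv2.resize(M["wrist"],(480,360));cv2.imwrite("pics/v.png",o[:,:,::-1])
E
python3 v.py
```

```text
time: 10.75
position: [0.4641, 0.1916, 0.1375]
tool_rot: [0.703, 0.712, 0.004, 0.003]
ft_force: [7.4, -1.5, 1.5]
grip_width: 0.0144
grip_force: 30.1
time: 11.0
position: [0.4648, 0.1916, 0.1374]
tool_rot: [0.703, 0.711, 0.004, 0.003]
ft_force: [7.2, -2.1, 2.9]
grip_width: 0.0135
grip_force: 30.1
scene [(array([463.8, 228.5]), array([0.4639, 0.2588]), 29), None]
side [(array([323.9, 380.9]), array([0.4614, 0.2576]), 57), (array([329., 368.]), array([0.4651, 0.23  ]), 1)]
wrist [(array([309.6, 161.8]), array([0.46  , 0.2534]), 1225), (array([318.6, 214.5]), array([0.4643, 0.2294]), 396)]
```

View pics/v.png

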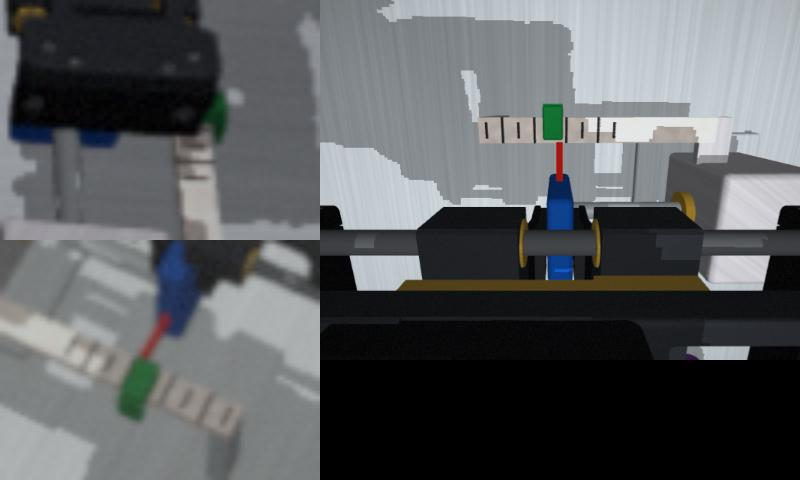

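The wrist crop shows the red pointer (559,160) slightly to the block side of the clip's middle (552,122). It measures about 4 mm short, so I'll pull a bit more.

```bash
python3 -m crank '[[0,-0.4,0,0,0,0,1],[0,0,0,0,0,0,1],[0,0,0,0,0,0,1]]'; python3 v.py
python3 - <<'E'
from h import *
i=cams.camera_info("wrist");im=cams.camera("wrist")
m,c=mask(im,(0,150,80),(8,255,255),(0,640,0,470));p=cv2.findNonZero(m).reshape(-1,2);t=p[p[:,1]<p[:,1].min()+4].mean(0)
g,_=mask(im,(45,120,40),(80,255,255),(0,640,0,470));x,y,w,h=cv2.boundingRect(g)
print("tip",t,plane([t],i,.062),"clip box",(x,y,w,h),plane([(x,y+h/2),(x+w,y+h/2)],i,.068),plane([(x+w/2,y+h)],i,.062))
k,c=mask(cams.camera("scene"),(22,150,80),(32,255,255),(110,290,150,300));s=cams.camera_info("scene")
q=plane(cv2.findNonZero(k).reshape(-1,2),s,.122)[:,:2];print("bar",cv2.fitLine(q.astype(np.float32),cv2.DIST_L2,0,.01,.01).ravel())
E
```

```text
time: 11.52
position: [0.461, 0.1915, 0.1374]
tool_rot: [0.703, 0.711, 0.004, 0.004]
ft_force: [8.6, -2.0, 1.9]
grip_width: 0.0139
grip_force: 30.1
scene [(array([463.3, 227.9]), array([0.4625, 0.258 ]), 39), None]
side [(array([324., 381.]), array([0.4612, 0.2577]), 58), (array([328.5, 372.5]), array([0.4617, 0.2386]), 2)]
wrist [(array([318.3, 161.8]), array([0.4602, 0.2534]), 1236), (array([318.6, 214.5]), array([0.4606, 0.2294]), 399)]
tip [318.5 191.5] [[0.4604746 0.2400994 0.062    ]] clip box (305, 139, 27, 47) [[0.4544146  0.25331516 0.068     ]
 [0.46611881 0.25344948 0.068     ]] [[0.46044588 0.24260815 0.062     ]]
bar [ 0.13043913  0.99145633  0.5866387  -0.2075699 ]
```

The pointer tip is at x = 0.4605 and the clip's middle at x = 0.4603. The bar is still shut. Holding briefly, then handing in.

```bash
python3 -m crank '[[0,0,0,0,0,0,1],[0,0,0,0,0,0,1],[0,0,0,0,0,0,1],[0,0,0,0,0,0,1],[0,0,0,0,0,0,1]]'; python3 -c "
from rig import ticket
print(ticket.hand_in())"
```

```text
time: 12.4
position: [0.4611, 0.1915, 0.1374]
tool_rot: [0.703, 0.711, 0.004, 0.004]
ft_force: [8.4, -3.1, 3.2]
grip_width: 0.0139
grip_force: 30.1
the job is handed in; nothing more can be done
None
```

I handed the job in at 12.4 s with the keeper bar shut, the pointer measured within 1 mm of the clip's middle and the handle still held at 30 N; the hand-in returned no verdict, and I did not re-measure the jars or loose things at the end.

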